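# Open the bead steriliser with its star wheel and take out the jar

### The job

Open the port in the cabinet's roof by pushing the spokes of the star wheel round, one after another (clockwise seen from above), until the sliding shutter has completely uncovered the port; move the shutter only by the wheel, never by pushing the plate itself. Then reach down through the round port, lift the jar off its pedestal and set it down gently, upright, on the floor of the aluminium tray. Leave the steel cup in the tray and the spare jar on the table where they stand.

Things in the scene. Friction and masses are not known exactly. Their poses are not given: they have to be found in the camera images.
- cabinet: Grey cabinet fixed to the table, 200 (x) x 400 (y) x 130 mm high. Origin: centre of its underside; x to its back (away from the robot), y to its left end as the robot sees it. On the roof (top z 130) two guide strips along y, 12 mm high, at x +-95. Left front is a clear window. The back half of the star wheel runs inside, through a slot in the front wall, out of reach.
- hub (a point): On the vertical axis of the star wheel at mid-height of its spokes, 100 mm above the table: 135 mm before and 70 mm right of the cabinet's origin (cabinet x -135, y -70), 35 mm before the front wall. The steel hub is 28 mm in radius, its top 25 mm above this point.
- wheel (a joint): Star wheel: six level steel spokes 12 mm thick, 60 deg apart, tips (18 mm black balls) 130 mm from the axis. Value in rad, 0 to 4.6 (stop), grows clockwise from above: spokes on the robot's side move to cabinet +y (left). At 0 one spoke points to cabinet -x. Starts at 0 to 0.9; port wholly clear at 3.94. Moves the shutter 40 mm per rad. Stays where left; 0.35 N m turns it (4 N at 90 mm).
- shutter: Flat aluminium plate 178 (x) x 165 (y) x 6 mm sliding on the cabinet's roof, top 137 mm above the table. Origin: middle of the plate at the height of the roof's top; over the port's centre (cabinet x 0, y +105) at wheel value 0. Opening takes it to cabinet -y (right). The port is wholly clear when it has travelled 157.5 mm (cabinet y -52.5).
- port (a point): Centre of the round port in the roof, 150 mm in diameter, at the height of the roof's top (cabinet x 0, y +105, z 130). The pedestal (90 mm across, top 30 mm above the table) stands right under it.
- jar: Glass jar of white beads with a white cylindrical cap, on the pedestal up to 12 mm off its centre; 92 mm high, about 0.2 kg. Body 54 mm in diameter up to 46 mm, cap 36 mm in diameter from 52 to 92 mm above the foot. Origin: centre of its foot, z up. Cap top 122 mm above the table, 8 mm below the roof's top; hidden until the shutter is open.
- tray: Fixed shallow open aluminium tray, 280 (x) x 200 (y) x 35 mm high, walls 5 mm and floor 5 mm thick; origin at the centre of its underside, on the table.
- cup: Loose open steel cup, 60 mm across the rim, 60 mm high, standing in the far (+x) half of the tray; origin at the centre of its foot.
- spare: Loose spare jar, just like the one in the cabinet, standing on the table between the cabinet and the tray, on the robot's side; origin at the centre of its foot.

How it is judged:
By the outcome, as a careful person would: the job done as asked, in the order asked, and still so for the second after the job is handed in, with the robot touching nothing.
It also fails if it takes over 58 s, if anything falls off the work surface, if the arm or the gripper's body presses on something with over 40 N, if the wrist force passes 120 N, or if a joint passes its speed limit or range.

### The arm

A 7-joint arm with a two-finger parallel gripper is mounted at the origin on the work surface. World frame = base frame: x ahead of the robot, y to its left, z up, the work surface at z = 0. Lengths are in m, angles in rad, forces in N, time in s.
With the tool pointing down it reaches from about 0.4 to 0.9 m from the base axis. Payload 5.5 kg.
Tool frame: the origin (TCP) lies midway between the tips of the shut fingers; the grasp point (between the pads) lies 19 mm behind it; z points along the fingers, y is the line along which they close (so a half turn about z gives the same grasp; the last joint's range is limited). The gripper opens to 85 mm and grips with 20 to 120 N. Pads are 22 mm wide; open, the fingers measure 114 mm over their backs; the gripper's body (76 mm by 85 mm) begins 54 mm behind the grasp point. The pads swing forward as they close: fully open they stand 13 mm farther back than shut.
Start: joints at [-0.984, 0.501, -0.427, 1.55, 0.221, 1.138, -0.21], TCP at [0.207, 0.616, 0.231] pointing down, gripper open.
Joint ranges: [-2.88, 2.88], [-0.31, 2.03], [-1.54, 1.56], [0.2, 2.42], [-1.41, 4.55], [0.19, 2.02], [-2.57, 2.57]. Speed limits (rad/s): [2.57, 2.57, 3.14, 3.14, 3.14, 3.14, 3.14].

### API

Orientations are given as a rotation vector (axis times angle).
In Python, from station import goto, move_linear, goto_joints, set_gripper, sleep, solve_ik, get_image, camera_info, IKError, hand_in, silhouettes, place_of, get_time, get_joint_positions, get_qd, get_joint_torque, get_eef_pos, get_tcp_rot, get_ft_force, get_ft_torque, get_gripper_width, get_finger_force gives the robot as it stands. Calls block until the motion is done:
- goto(position, orientation): joint-space move of the TCP to a pose.
- move_linear(position, rate=0.15, ori=None, guard=None): straight line of the TCP; ori=None keeps the orientation; rate is the mean speed in m/s. With guard (N) it stops when the force on the tool has changed by that much, and returns True; else False.
- goto_joints(angles): joint-space move.
- set_gripper(opening): finger opening in m; the grip force is fixed at half the most; returns when the fingers have stopped.
- sleep(seconds).
- solve_ik(position, orientation): joint angles nearest the present ones, or None.
- get_image(name): name is "side" or "top" or "wrist"; returns (picture, depth): 400x640x3 uint8, red, green, blue; 400x640 float32, m along the optical axis (not along the pixel's ray), 0 where there is no reading.
- camera_info(name): a dict with "vertical_fov" (degrees; the focal length in pixels is half the picture's height over the tangent of half this angle, whatever the lens; pixels are square), "cx", "cy" (the principal point, pixels), "R" (3x3) and "t" (3): a world point X has camera coordinates R X + t; the wrist camera has in their place "mount" (4x4, takes a point from camera to tool coordinates, whose origin is the TCP and whose axes are the flange's). Camera axes: x right, y down, z forward; pixel columns grow to the right and rows downward; lengths in m; the calibration is good to about 2 mm. A picture is of the moment at which its call begins: read the wrist's pose just before it. camera_info takes no time and is no camera call.
A pose or a line that the arm cannot do raises IKError and nothing moves.
- hand_in(): hands the job in; it is judged then, once.
Trained networks look in the newest picture that a camera, given by its name, has taken for a name from the list of things; names that differ only in an ending like _2 or _b are one class to them, and where a whole thing is asked for, a point or a joint stands for the part that bears it (a point fixed in the world has none). Each returns a list of dicts, best first, with "score" (0 to 1); they miss things now and then, are a little off and sometimes report something else, mostly with a low value. They report only what shows in the picture. A call takes as long as a camera call.
- silhouettes(thing, camera): "region" (400x640 bool, what is visible of it) and "position" ([column, row] in pixels, amid what is visible of it).
- place_of(thing, camera): "position" ([column, row] in pixels: a listed point, or the origin of a listed thing).
Readings, each from a call of its own:
- get_time(): time.
- get_joint_positions(): joint angles.
- get_qd(): joint speeds.
- get_joint_torque(): joint torques, N m.
- get_eef_pos(): TCP position.
- get_tcp_rot(): TCP orientation.
- get_ft_force(): force on the tool from outside, world axes, zero at the start.
- get_ft_torque(): the same for the moment, N m.
- get_gripper_width(): finger opening in m.
- get_finger_force(): force on a finger pad.
Only numpy, scipy, OpenCV 4.12 (cv2) and the standard library are available. Lean on these libraries where they do the work, as an engineer would, in place of code of your own. Each camera call takes 0.05 s, during which the arm holds its last target. There are 200 camera calls.

## Working session

There is one attempt and no reset: what is moved stays moved. The work goes in short steps, each a Python script; the robot and the scene stay as the last script left them, time stands still between calls to the robot, and variables do not carry over. Pictures are saved under pics/ and viewed, at most 10 in all, crops included, and the job is handed in when it is done.

```bash
ls; mkdir -p pics
cat > h.py <<'E'
import numpy as np, cv2
from station import *
def save(n,im): cv2.imwrite('pics/'+n+'.png',im[:,:,::-1])
def K(ci): return 200/np.tan(np.radians(ci['vertical_fov'])/2)
def ray(cam,p):
    ci=camera_info(cam); f=K(ci); d=np.array([(p[0]-ci['cx'])/f,(p[1]-ci['cy'])/f,1.])
    R=np.array(ci['R']);t=np.array(ci['t']); return -R.T@t, R.T@d
def atz(cam,p,z):
    o,d=ray(cam,p); return o+d*(z-o[2])/d[2]
def deproj(cam,depth):
    ci=camera_info(cam); f=K(ci); v,u=np.mgrid[:400,:640]
    P=np.stack([(u-ci['cx'])/f*depth,(v-ci['cy'])/f*depth,depth],-1)
    return (P-np.array(ci['t']))@np.array(ci['R'])
E
python3 - <<'E'
from h import *
np.set_printoptions(precision=4,suppress=True)
for c in ['top','side']:
    im,d=get_image(c); save(c+'0',im); np.save(c+'0.npy',d); P=deproj(c,d)
    ci=camera_info(c); print(c,{k:np.round(ci[k],3) for k in ci})
    for t in ['cabinet','hub','wheel','shutter','port','tray','cup','spare']:
        r=place_of(t,c)
        zz={'hub':.1,'shutter':.13,'port':.13}.get(t,0)
        for x in r[:2]: print(t,round(x['score'],2),np.round(x['position'],1),atz(c,x['position'],zz))
print(get_time(),get_tcp_rot())
E
```

```text
pics
station.py
top {'vertical_fov': np.float64(54.451), 'cx': np.float64(318.372), 'cy': np.float64(203.922), 'R': array([[-0.02 , -1.   , -0.019],
       [-0.998,  0.021, -0.059],
       [ 0.059,  0.018, -0.998]]), 't': array([0.098, 0.562, 0.945])}
cabinet 0.82 [391.9 154.6] [ 0.6856 -0.102   0.    ]
hub 0.96 [442.  199.3] [ 0.5631 -0.1936  0.1   ]Traceback (most recent call last):
  File "<stdin>", line 7, in <module>
ValueError: it knows: cabinet, cup, hub, jar, port, shutter, spare, tray
```

Run:
```python
from h import *
np.set_printoptions(precision=4,suppress=True)
for c in ['top','side']:
    im,d=get_image(c); save(c+'0',im); np.save(c+'0.npy',d)
    for t in ['cabinet','hub','shutter','port','tray','cup','spare']:
        r=place_of(t,c)
        zz={'hub':.1,'shutter':.13,'port':.13,'cup':.005*0+.005}.get(t,0)
        for x in r[:2]: print(t,round(x['score'],2),np.round(x['position'],1),atz(c,x['position'],zz))
print(get_time(),get_tcp_rot())
```

```text
cabinet 0.77 [392.3 153.9] [ 0.6874 -0.1031  0.    ]
hub 0.97 [440.2 200.5] [ 0.5605 -0.1895  0.1   ]
shutter 0.77 [368.7 147.4] [ 0.679  -0.0289  0.13  ]
port 0.72 [354.9 142.5] [0.6906 0.0011 0.13  ]
tray 0.66 [212.1 245.4] [0.4657 0.3562 0.    ]
tray 0.47 [439.1 198.4] [ 0.572  -0.2164  0.    ]
cup 0.94 [202.4 218.8] [0.533 0.379 0.005]
spare 0.93 [315.4 246.1] [0.459  0.0961 0.    ]
cabinet 0.82 [288.5 183.3] [ 0.6948 -0.1263  0.    ]
hub 0.64 [338.1 143.3] [ 0.5706 -0.2045  0.1   ]
hub 0.51 [281.7 174.4] [ 0.6808 -0.0309  0.1   ]
shutter 0.64 [281.5 165.6] [ 0.6784 -0.0267  0.13  ]
port 0.63 [283.8 170.8] [ 0.6666 -0.0067  0.13  ]
port 0.31 [281.2 166.7] [ 0.6778 -0.022   0.13  ]
tray 0.61 [334.1 343.9] [0.465  0.3588 0.    ]
cup 0.71 [293.1 342.5] [0.5429 0.3771 0.005 ]
spare 0.8 [365.3 248.6] [0.4457 0.0836 0.    ]
0.95 [-0.5063 -3.1005  0.    ]
```

View pics/top0.png

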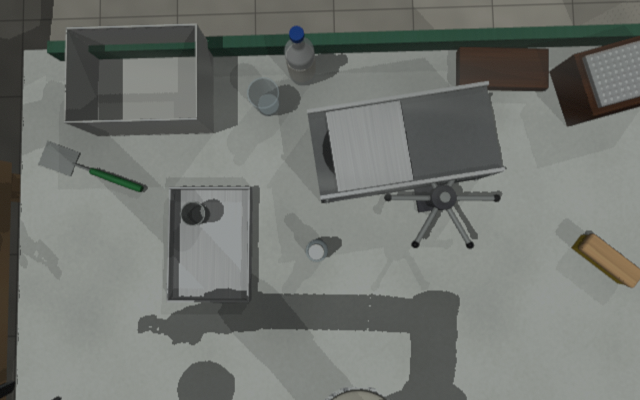

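View pics/side0.png

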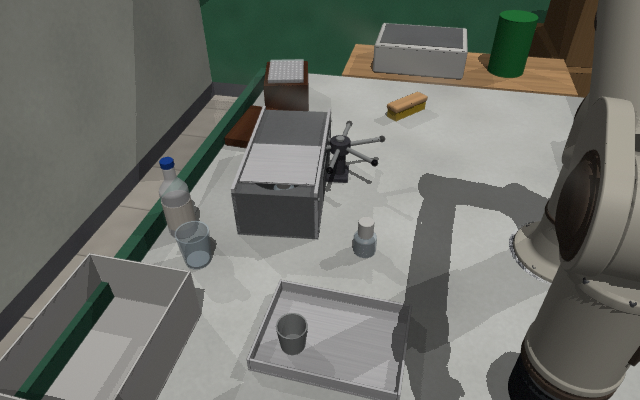

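The top view shows the cabinet rotated, with its roof from (308,112) to (505,168), the shutter half over the port and the hub at (445,197). The ball tips are at (388,198), (415,244), (470,245) and (497,198). The side view agrees, with the tray and cup at lower centre and the spare jar at (365,240). Next I'll fit the cabinet from depth.

Run:
```python
from h import *
np.set_printoptions(precision=4,suppress=True)
d=np.load('top0.npy'); P=deproj('top',d); v,u=np.mgrid[:400,:640]
print('table z',np.median(P[260:280,480:560,2]))
m=(P[...,2]>.118)&(P[...,2]<.16)&(u>300)&(u<515)&(v>75)&(v<205)
# remove hub: keep largest comp after open
m8=cv2.morphologyEx(m.astype(np.uint8),cv2.MORPH_OPEN,np.ones((5,5)))
n,l,s,c=cv2.connectedComponentsWithStats(m8); k=1+np.argmax(s[1:,4]); 
pts=P[l==k][:,:2].astype(np.float32)
r=cv2.minAreaRect(pts); print('roof',r); B=cv2.boxPoints(r); print(B, 'z',np.median(P[l==k][:,2]))
# axes: y_c long axis pointing +y
e=[B[1]-B[0],B[2]-B[1]]; L=max(e,key=np.linalg.norm); L=L/np.linalg.norm(L); L*=np.sign(L[1])
yaw=np.arctan2(-L[0],L[1]); print('yaw',yaw)
C=np.array(r[0]); X=np.array([L[1],-L[0]])
print('hub pred',C-.135*X-.07*L,'port',C+.105*L)
hub=C-.135*X-.07*L
for p in [(388,198),(415,244),(470,245),(497,198)]:
    w=atz('top',p,.1); q=w[:2]-hub; print(w,np.linalg.norm(q),np.degrees(np.arctan2(q@L,q@-X)), P[p[1],p[0]])
print('hubtop',atz('top',(445,196),.125))
# tray
m=(P[...,2]>.022)&(P[...,2]<.05)&(u>160)&(u<260)&(v>175)&(v<310)
r=cv2.minAreaRect(P[m][:,:2].astype(np.float32)); print('tray',r)
for nm,z0,b in [('cup',.045,(175,225,190,235)),('spare',.08,(300,335,230,265))]:
    m=(P[...,2]>z0)&(P[...,2]<.12)&(u>b[0])&(u<b[1])&(v>b[2])&(v<b[3]); q=P[m]; print(nm,cv2.minEnclosingCircle(q[:,:2].astype(np.float32)),q[:,2].max())
```

```text
table z 0.0007524362836335999
roof ((0.6926870346069336, -0.10608550906181335), (0.2007710188627243, 0.4010086953639984), 7.592800140380859)
[[ 0.5667  0.0794]
 [ 0.6197 -0.3181]
 [ 0.8187 -0.2916]
 [ 0.7657  0.1059]] z 0.13375296488562213
yaw 0.1325194
hub pred [ 0.5681 -0.1933] port [ 0.6788 -0.002 ]
[ 0.5687 -0.0726  0.1   ] 0.12066547352424108 97.86153176810649 [ 0.5682 -0.0716  0.1064]
[ 0.4642 -0.1297  0.1   ] 0.12183630427577295 39.0653639707093 [ 0.4647 -0.1273  0.1105]
[ 0.4596 -0.2518  0.1   ] 0.12324844369553863 -20.7338478356247 [ 0.4602 -0.248   0.1104]
[ 0.5634 -0.3165  0.1   ] 0.123240409662585 -80.22688855450082 [ 0.5628 -0.3123  0.1095]
hubtop [ 0.5686 -0.193   0.125 ]
tray ((0.47298872470855713, 0.3553566634654999), (0.2010679692029953, 0.27908965945243835), 88.82080841064453)
cup ((0.5468572974205017, 0.38356274366378784), 0.03031005710363388) 0.07132813905374526
spare ((0.45198899507522583, 0.09278345108032227), 0.017802907153964043) 0.09736222342593798
```

```bash
cat >> h.py <<'E'
C=np.array([.6927,-.1061]); YAW=.1325
X=np.array([np.cos(YAW),np.sin(YAW)]); L=np.array([-X[1],X[0]])
HUB=C-.135*X-.07*L; PORT=C+.105*L
def down(phi):
    phi=(phi+np.pi)%(2*np.pi)-np.pi   # tool x axis at world angle phi
    return np.pi*np.array([np.cos(phi/2),np.sin(phi/2),0])
def fpose(a,off,z,s=1,r=.09):
    a=np.radians(a); e=-X*np.cos(a)+L*np.sin(a); t=X*np.sin(a)+L*np.cos(a)
    p=HUB+r*e-off*t
    return np.array([*p,z]), down(np.pi+YAW-a+s*np.pi/2)
E
python3 - <<'E'
from h import *
np.set_printoptions(precision=2,suppress=True)
for s in (1,-1):
    for a,o,z in [(-21,.03,.25),(-21,.03,.085),(20,.017,.085),(56,.017,.085),(65,.017,.085),(56,.03,.25)]:
        p,o_=fpose(a,o,z,s); print(s,a,p,solve_ik(p,o_))
print(get_joint_positions())
E
```

```text
1 -21 [ 0.5  -0.26  0.25] [-0.4   0.52  1.14  1.78 -0.51  1.18 -1.75]
1 -21 [ 0.5  -0.26  0.09] [-0.23  0.7   0.9   1.9  -0.71  0.89 -1.61]
1 20 [ 0.48 -0.19  0.09] [-0.6   0.98  1.35  2.04 -1.09  1.14 -2.09]
1 56 [ 0.5  -0.14  0.09] [ 0.28  0.43 -0.07  2.01  0.05  0.7   2.47]
1 65 [ 0.51 -0.13  0.09] [ 0.26  0.44 -0.08  2.    0.05  0.7   2.29]
1 56 [ 0.49 -0.15  0.25] [ 1.25  0.49 -1.29  1.87  0.51  1.18  2.08]
-1 -21 [ 0.5  -0.26  0.25] [-0.01  0.34  0.56  1.77 -0.2   1.09  1.11]
-1 -21 [ 0.5  -0.26  0.09] [ 0.09  0.55  0.44  1.89 -0.33  0.77  1.21]
-1 20 [ 0.48 -0.19  0.09] [-0.13  0.49  0.56  2.03 -0.38  0.73  0.46]
-1 56 [ 0.5  -0.14  0.09] [-0.13  0.46  0.42  2.03 -0.28  0.71 -0.37]
-1 65 [ 0.51 -0.13  0.09] [-0.13  0.47  0.39  2.01 -0.27  0.71 -0.57]
-1 56 [ 0.49 -0.15  0.25] [-0.11  0.2   0.4   1.91 -0.09  1.05 -0.52]
[-0.98  0.5  -0.43  1.55  0.22  1.14 -0.21]
```

```bash
cat >> h.py <<'E'
def stroke(a0,a1,z=.085,first=False):
    p,o=fpose(a0,.032,.16 if not first else .25,-1); goto(p,o)
    p[2]=z
    if move_linear(p,.2,guard=20): print('HIT down',get_eef_pos()); return False
    for a in np.append(np.arange(a0,a1-4,12),a1):
        p,o=fpose(a,.018,z,-1)
        if move_linear(p,.12,ori=o,guard=25): print('HIT',a,get_ft_force()); return False
    print('end',a1,get_ft_force(),get_time())
    p,_=fpose(a1,.030,z,-1); move_linear(p,.15)
    p[2]=.16; move_linear(p,.25)
    return True
E
python3 - <<'E'
from h import *
np.set_printoptions(precision=3,suppress=True)
set_gripper(0); print(get_time())
print(stroke(-21,50,first=True),get_time(),get_eef_pos())
im,d=get_image('top'); save('top1',im); im,d=get_image('side'); save('side1',im)
E
```

```text
1.7167
end 50 [-0.184  0.126  0.66 ] 8.3417
True 9.0417 [ 0.482 -0.154  0.161]
```

View pics/top1.png

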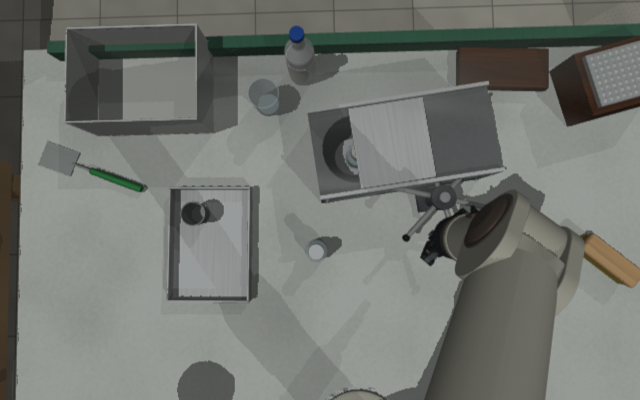

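The shutter's left edge moved from about x=327 to 350 and the port is partly open. A ball tip at (406,238) matches a spoke near 50°. I'll measure it and do the second stroke.

Run:
```python
from h import *
np.set_printoptions(precision=3,suppress=True)
q=atz('top',(406,238),.1)[:2]-HUB; print(np.degrees(np.arctan2(q@L,q@-X)),np.linalg.norm(q))
for i in range(2):
    ok=stroke(-13,52 if i==0 else 60); print(ok,get_time())
    if not ok: break
    get_image('top')
    for x in place_of('shutter','top')[:1]: 
        w=atz('top',x['position'],.137)[:2]-C; print(x['score'],w@X,w@L)
im,d=get_image('top'); save('top2',im)
```

```text
50.30503825290467 0.12270052476678311
end 52 [-1.029  1.147 -0.633] 13.0333
True 13.7333
0.77 -0.0055671230358328464 -0.009282411925724713
end 60 [-0.601 -0.193  0.082] 17.8667
True 18.5667
0.9 0.0006859707200798922 -0.06419353545145969
```

View pics/top2.png

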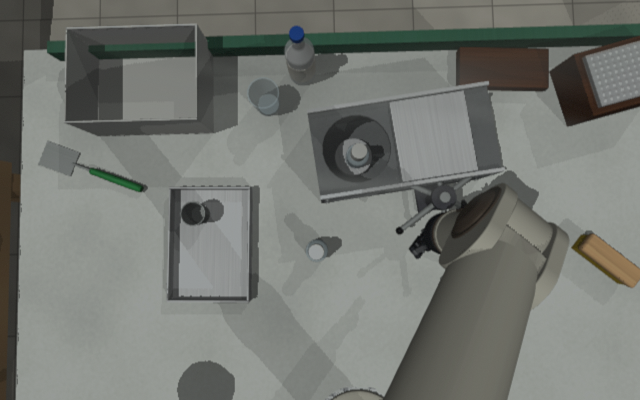

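The port circle is fully uncovered; the shutter's left edge, at about x=390–398, lies right of the rim. The cap top is at (358,150). Next I'll measure the jar.

Run:
```python
from h import *
np.set_printoptions(precision=3,suppress=True)
q=atz('top',(400,230),.1)[:2]-HUB; print(np.degrees(np.arctan2(q@L,q@-X)))
im,d=get_image('top'); P=deproj('top',d); v,u=np.mgrid[:400,:640]
m=(P[...,2]>.113)&(P[...,2]<.128)&(np.hypot(P[...,0]-PORT[0],P[...,1]-PORT[1])<.055)
q=P[m]; c,r=cv2.minEnclosingCircle(q[:,:2].astype(np.float32)); print('cap',c,r,q[:,:2].mean(0),len(q),np.median(q[:,2]))
g=cv2.cvtColor(im,cv2.COLOR_RGB2GRAY)
for x in place_of('jar','top')[:2]: print('jar',x['score'],x['position'],atz('top',x['position'],.03))
get_image('side')
for x in place_of('jar','side')[:2]: print('side jar',x['score'],atz('side',x['position'],.03))
print(PORT)
for k in range(0,360,30):
    o=down(np.radians(k)); js=[solve_ik([*c,z],o) for z in (.082,.24)]+[solve_ik([.41,.355,z],o) for z in (.24,.057)]
    if all(j is not None for j in js): print(k,*js)
print(get_joint_positions())
```

```text
60.73185939987465
cap (0.6748489141464233, -0.008097661659121513) 0.017970984801650047 [ 0.674 -0.008] 209 0.123273768177388
jar 0.68 [357.3, 158.0] [ 0.674 -0.012  0.03 ]
jar 0.51 [315.2, 247.7] [0.457 0.096 0.03 ]
side jar 0.84 [ 0.676 -0.014  0.03 ]
[ 0.679 -0.002]
0 [-0.655  0.927  1.003  1.623 -0.863  1.092 -0.977] [-0.71   0.771  1.136  1.51  -0.711  1.319 -1.073] [-1.656  0.502  1.188  1.852 -0.513  1.142 -1.856] [-1.513  0.792  1.02   1.98  -0.885  0.9   -1.582]
30 [-0.594  0.859  0.879  1.621 -0.748  1.029 -0.528] [-0.659  0.705  1.012  1.508 -0.613  1.271 -0.618] [-1.622  0.464  1.122  1.851 -0.464  1.122 -1.378] [-1.434  0.712  0.889  1.978 -0.761  0.826 -1.157]
60 [-0.522  0.801  0.749  1.619 -0.631  0.978 -0.084] [-0.594  0.647  0.88   1.506 -0.515  1.233 -0.165] [-1.593  0.438  1.072  1.851 -0.429  1.109 -0.886] [-1.367  0.662  0.787  1.976 -0.667  0.781 -0.711]
90 [-0.443  0.755  0.617  1.616 -0.514  0.938  0.356] [-0.519  0.601  0.745  1.503 -0.423  1.204  0.291] [-1.508  0.383  0.938  1.849 -0.348  1.085 -0.438] [-1.322  0.636  0.723  1.975 -0.609  0.758 -0.237]
120 
[... 1010 characters left out ...]
939  0.525  0.764  1.413]
270 [-0.756  1.13   1.285  1.626 -1.128  1.289 -2.4  ] [-0.786  1.003  1.459  1.512 -0.996  1.509 -2.466] [ 0.073  0.471 -1.08   1.8    0.454  1.148  1.986] [-0.098  0.7   -0.867  1.934  0.714  0.848  1.789]
300 [-0.733  1.064  1.203  1.625 -1.05   1.223 -1.915] [-0.773  0.926  1.364  1.511 -0.909  1.442 -1.993] [ 0.182  0.602 -1.296  1.797  0.617  1.229  2.373] [-1.622  0.989  1.249  1.983 -1.106  1.091 -2.47 ]
330 [-0.698  0.991  1.103  1.624 -0.957  1.153 -1.444] [-0.748  0.847  1.255  1.511 -0.812  1.377 -1.53 ] [-1.732  0.663  1.391  1.853 -0.695  1.239 -2.217] [-1.575  0.884  1.138  1.982 -0.999  0.988 -2.02 ]
[-0.588  0.496  1.034  2.004 -0.53   0.941 -0.194]
```

Run:
```python
from h import *
np.set_printoptions(precision=4,suppress=True)
c=np.array([.6746,-.0081]); o=down(np.radians(60))
p=np.array(get_eef_pos()); p[2]=.24; move_linear(p,.25)
set_gripper(.065)
goto([*c,.24],o)
print('descend hit',move_linear([*c,.081],.12,guard=12),get_eef_pos())
set_gripper(0.0); print('w',get_gripper_width(),get_finger_force(),get_eef_pos(),get_ft_force(),get_time())
if .03<get_gripper_width()<.04:
    move_linear([*c,.25],.12); print('w',get_gripper_width(),get_ft_force(),get_time())
    im,d=get_image('side'); save('side2',im)
```

```text
descend hit False [ 0.6753 -0.0082  0.082 ]
w 0.03493912802127118 59.29806411266327 [ 0.6749 -0.008   0.0817] [-1.3162 -0.6969  3.8668] 22.775
w 0.03476322400603504 [-0.1732  0.9917 -2.3419] 24.3333
```

View pics/side2.png

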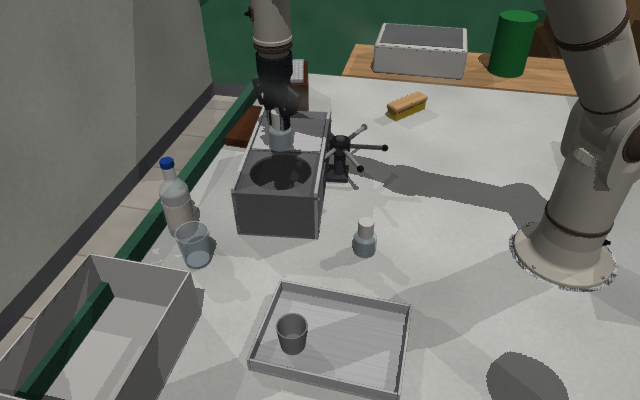

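The jar hangs upright in the gripper at about (280,135), clear of the roof, and the port is open. Next is carrying and placing.

Run:
```python
from h import *
np.set_printoptions(precision=4,suppress=True)
t=np.array([.408,.353]); o=down(np.radians(60))
try: move_linear([*t,.24],.2)
except IKError as e: print(e); goto([*t,.24],o)
print(get_time(),get_eef_pos(),get_gripper_width())
move_linear([*t,.075],.15)
f0=np.array(get_ft_force())
hit=move_linear([*t,.053],.02,guard=4)
print('hit',hit,get_eef_pos(),f0,get_ft_force(),get_time())
im,d=get_image('side'); save('side3',im)
```

```text
26.775 [0.4087 0.3521 0.2401] 0.034600091531217486
hit True [0.4079 0.353  0.0566] [-0.3434 -0.4513 -1.826 ] [-0.4043 -0.0873  6.347 ] 28.8833
```

View pics/side3.png

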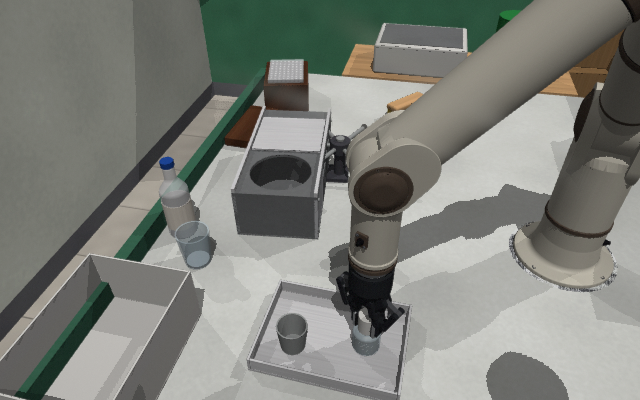

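The jar stands on the tray floor at about (365,340), with contact at the expected height and the cup still in place. I'll release it and retreat.

Run:
```python
from h import *
np.set_printoptions(precision=4,suppress=True)
set_gripper(.062); p=np.array(get_eef_pos()); p[2]=.24; move_linear(p,.12)
move_linear([.42,.2,.28],.25); sleep(.3); print(get_time(),get_ft_force())
im,d=get_image('side'); im2,d2=get_image('top'); save('fin',np.hstack([im[150:400,200:440],im2[60:310,150:520]]))
P=deproj('top',d2); m=(P[...,2]>.08)&(P[...,2]<.11)&(abs(P[...,0]-.408)<.05)&(abs(P[...,1]-.353)<.05)
print(P[m].mean(0) if m.any() else None)
```

```text
32.075 [ 0.202   0.5875 -0.47  ]
None
```

View pics/fin.png

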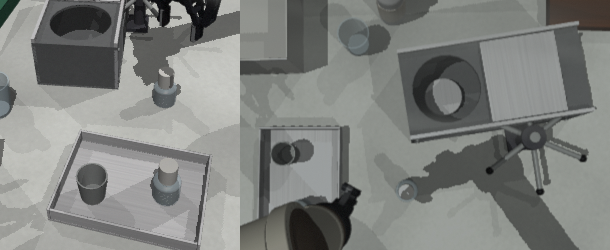

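The jar stands upright in the tray beside the cup, the spare jar hasn't moved, the port is clear, and the robot is touching nothing.

```bash
python3 -c "
from station import *
print(hand_in())"
```

```text
the job is handed in; nothing more can be done
None
```

I opened the port with three pushes of the wheel spokes, set the jar upright on the tray floor without disturbing the cup or the spare jar, and handed the job in at about 32 s; the hand-in returned no verdict.

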